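# Centre the wobbly sugar pot on its marble plinth

## Robot

A 6-joint arm with a two-finger parallel gripper is mounted at the origin on the work surface. World frame = base frame: x ahead of the robot, y to its left, z up, the work surface at z = 0. Lengths are in mm, angles in rad, forces in N, time in s.
With the tool pointing down it reaches from about 350 to 725 mm from the base axis. Payload 4.3 kg.
Tool frame: the origin (TCP) lies between the finger pads; the fingertips stand 25 mm ahead of it and the grasp point (between the pads) lies 6 mm ahead of it (tips_ahead is the distance from the TCP to the fingertips, in mm); x points along the fingers, y is the direction in which the jaws open and shut, and the axes are right-handed (so a half turn about x gives the same grasp; the last joint's range is limited). The gripper opens to 85 mm and grips with 20 to 120 N. Pads are 22 mm wide; open, the fingers measure 114 mm over their backs; the gripper's body (76 mm by 85 mm) begins 54 mm behind the grasp point. The pads swing forward as they close: fully open they stand 13 mm farther back than shut.
Start: joints at [-1.359, 0.377, 0.081, 1.274, 0, 1.46], TCP at [181.869, -545.516, 256.329] pointing down, gripper open.
Joint ranges: [-2.72, 2.72], [-0.84, 1.66], [-1.02, 1.22], [-1.77, 2.12], [-1.37, 1.28], [-3.14, 3.14]. Speed limits (rad/s): [2.57, 2.57, 3.14, 3.14, 3.14, 3.14].

## Interface

Orientations are given as a unit quaternion [w, x, y, z].
In Python, from rig import read_state, get_image, camera_params, close_job, tips_ahead gives the robot as it stands.
- The arm moves only by the shell command python3 -m inch 'ROWS' [FORCE]. ROWS is JSON, a list of rows, each a list of 7 numbers: the shift along the tool's x, y, z in mm, then the turn, a rotation vector about the tool's x, y, z in degrees, then the closure, from 0 (fully open) to 1 (shut). A call has 1 to 12 rows; each row is the pose to reach, as a shift and turn from the pose commanded when the call began, along the tool's axes at that moment; what a row does not reach only later rows make up. A row lasts 1/10 s, in which the tool goes at most 50 mm and 8.59 degrees, less where a joint would pass 70% of its speed; a pose out of reach is approached as far as the arm can. A call with a gripper value outside its range is refused whole. The fingers move at their own pace and stop on an object; FORCE is the grip in N (left out, the last holds). Time passes only in rows, so rows that repeat a pose let the fingers close. It gives the time, the measured TCP pose, the force and the opening at its end, in the units of the state.
- read_state(): the state, without advancing time (a new reading comes with each control period).
- get_image(name): name is "scene" or "top" or "wrist"; returns the picture (420x560x3 uint8, red, green, blue); there is no depth.
- camera_params(name): a dict with "fovy" (degrees; the focal length in pixels is half the picture's height over the tangent of half this angle, whatever the lens; pixels are square), "cx", "cy" (the principal point, pixels), "camera_from_world" (4x4, takes a point from world to camera coordinates). Camera axes: x right, y down, z forward; pixel columns grow to the right and rows downward; lengths in mm; the calibration is good to about 2 mm. A picture is of the moment at which its call begins: read the wrist's pose just before it. camera_params takes no time and is no camera call; for the wrist camera it gives the pose at the moment of the call.
- close_job(): hands the job in, once; it reports no verdict.
The state is a dict: "time_s": time; "joint_pos": joint angles; "joint_vel": joint speeds; "tau": joint torques, N m; "eef_pos": TCP position; "orientation": TCP orientation; "force": force on the tool from outside, world axes, zero at the start; "moment": the same for the moment, N m; "opening": opening from 0.0 (shut) to 1.0 (fully open).
Only numpy, scipy, OpenCV 4.12 (cv2) and the standard library are available. Lean on these libraries where they do the work, as an engineer would, in place of code of your own. Each camera call takes 0.05 s, during which the arm holds its last target. There are 200 camera calls.

## Task

The little blue sugar pot has been left off-centre on its round marble plinth. Do not grip or lift it: with light taps of the fingertips, push it sideways until it stands upright in the middle of the plinth, then move away. Do not tip it or knock it off, and leave the plinth and the other things on the counter where they are.

Things in the scene. Friction and masses are not known exactly. Their poses are not given: they have to be found in the camera images.
- plinth_top (a point): centre of the flat top face of the white marble plinth, 45 mm above the counter. The plinth is a loose upright disc 100 mm in diameter, 45 mm high, about 1.1 kg, standing on the counter. A thin flush brass ring of 72 mm diameter is inlaid in its top, concentric with it. z points up; the yaw means nothing.
- pot_foot (a point): centre of the underside of the sugar pot, which stands on the plinth and starts 16 to 26 mm off its centre. z is the pot's axis, up when it stands. Flat foot 32 mm in diameter. The widest part is a belly 51 mm in diameter at 18 to 23 mm above the foot, so an upright fingertip beside the pot meets the belly. Above, it tapers to 34 mm at 44 mm; lid rim 37 mm in diameter; 13 mm ball knob on top.
- pot: the whole sugar pot; same origin and axes as point pot_foot. One solid piece, round about its axis, blue ceramic with brass lid rim and knob, 68.5 mm tall, about 0.16 kg. Pushed slowly at the belly it slides (friction about 0.6) and stops when the push stops; pushed at the lid or knob it tips over.
- canister: frosted date canister, loose, 104 mm in diameter, 128 mm tall, origin under its centre; on the counter to the right. Leave alone.
- tray: rectangular steel tray, loose, 200 x 280 mm (its x, y), 16 mm high, 4 mm thick floor, origin under its centre; on the counter to the left. Leave alone.
- cup_a: white handleless cup standing in the tray, 58 mm in diameter at the rim, 50 mm tall, origin under its centre. Leave alone.
- cup_b: a second such cup in the tray. Leave alone.
- cup_stack: three such cups nested in one another, 78 mm tall, 58 mm in diameter, origin under its centre; on the counter to the right of the plinth. Leave alone.
Not all that is in view belongs to the job. What is shaped like the pot but green or red is not meant. Of the things shaped like the part that bears plinth_top, the marble one is meant.

How it is judged:
By the outcome, as a careful person would: the job done as asked, in the order asked, and still so for the second after the job is handed in, with the robot touching nothing.
It also fails if it takes over 51 s, if anything falls off the work surface, if the arm or the gripper's body presses on something with over 40 N, if the wrist force passes 120 N, or if a joint passes its speed limit or range.

## Working session

There is one attempt and no reset: what is moved stays moved. The work goes in short steps, Python scripts to look and compute and a shell command to move; the robot and the scene stay as the last step left them, time stands still between calls to the robot, and variables do not carry over. Pictures are saved under pics/ and viewed, about 8 in all and at most 12, crops included, and the job is handed in when it is done.

```bash
ls; mkdir -p pics; cat > h.py <<'E'
import numpy as np,cv2
from rig import *
def snap(n,f=None):
    p=camera_params(n); im=get_image(n)
    if f: cv2.imwrite('pics/'+f,im[:,:,::-1])
    return im,p
def ray(p,u,v):
    f=210/np.tan(np.radians(p['fovy'])/2); T=np.array(p['camera_from_world']);R=T[:3,:3]
    return -R.T@T[:3,3], R.T@np.array([(u-p['cx'])/f,(v-p['cy'])/f,1])
def onz(p,u,v,z):
    o,d=ray(p,u,v); return o+d*(z-o[2])/d[2]
def proj(p,X):
    f=210/np.tan(np.radians(p['fovy'])/2); c=np.array(p['camera_from_world'])@np.r_[X,1]
    return c[:2]/c[2]*f+[p['cx'],p['cy']]
E
python3 - <<'E'
from h import *
for n in('scene','top'):
    im,p=snap(n,n+'0.png'); print(n,p['fovy'],p['cx'],p['cy'],ray(p,280,210)); print(p)
print(read_state())
a=cv2.imread('pics/scene0.png');b=cv2.imread('pics/top0.png')
cv2.imwrite('pics/both.png',cv2.resize(np.vstack([a,b]),None,fx=.71,fy=.71))
E
```

```text
pics
scene 51.989606521772025 282.02596259394477 209.61530383166243 (array([1258.21127598,  518.77339719,  747.77618509]), array([-0.62123946, -0.45670836, -0.63679035]))
{'fovy': 51.989606521772025, 'cx': 282.02596259394477, 'cy': 209.61530383166243, 'camera_from_world': array([[-5.74548325e-01,  8.18251306e-01, -1.89478885e-02,
         3.12584950e+02],
       [ 5.29150424e-01,  3.53690845e-01, -7.71299303e-01,
        -2.72509180e+02],
       [-6.24414968e-01, -4.53175006e-01, -6.36190508e-01,
         1.49646920e+03],
       [ 0.00000000e+00,  0.00000000e+00,  0.00000000e+00,
         1.00000000e+00]])}
top 43.60299882329177 281.003395059417 210.36866346785115 (array([ 371.56267262,   35.92574547, 1298.2657789 ]), array([ 0.15108943, -0.00506941, -0.9885092 ]))
{'fovy': 43.60299882329177, 'cx': 281.003395059417, 'cy': 210.36866346785115, 'camera_from_world': array([[ 1.77050015e-02, -9.99795550e-01,  9.76687848e-03,
         1.66598786e+01],
       [-9.88462242e-01, -1.89723179e-02, -1.50274570e-01,
         5.63053599e+02],
       [ 1.50429147e-01, -6.99357911e-03, -9.88596056e-01,
         1.22781782e+03],
       [ 0.00000000e+00,  0.00000000e+00,  0.00000000e+00,
         1.00000000e+00]])}
{'time_s': 0.1, 'joint_pos': array([-1.35931842e+00,  3.77967316e-01,  7.98013594e-02,  1.27442013e+00,
       -3.93226202e-05,  1.46049986e+00]), 'joint_vel': array([-0.00043709, -0.00323919,  0.00270463, -0.00089648,  0.00028434,
       -0.00063828]), 'tau': array([ 1.29400651e-03, -4.64693105e+01,  2.70582479e+01,  1.19139245e-02,
       -7.84183931e-05, -2.43747149e-05]), 'eef_pos': array([ 181.72817302, -544.96445581,  255.48344723]), 'orientation': array([-0.11264297, -0.69792872, -0.11390549,  0.69802049]), 'force': array([-0.74079854, -0.62534687,  0.24934378]), 'moment': array([-0.01287773,  0.02931534,  0.00475558]), 'opening': 1.0067193199434181}
```

View pics/top0.png

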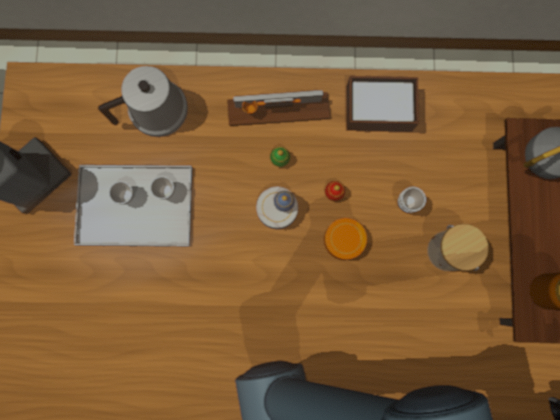

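View pics/scene0.png

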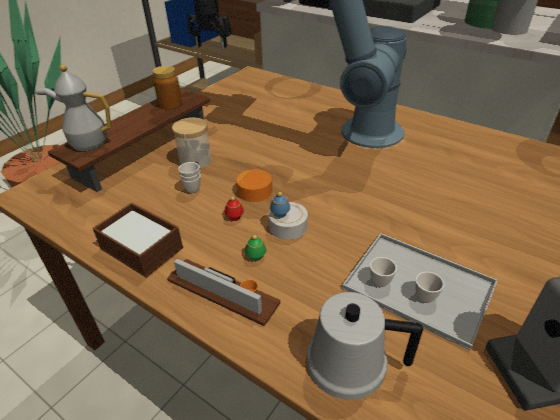

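The top view shows the marble plinth at about (277,207) with the blue pot at (285,201). The green (280,157) and red (335,190) pots and the orange plinth (347,239) are decoys. Next I measure coarsely from both views.

```bash
python3 -m inch '[[36,-60,-90,-8,0,0,0.65],[36,-100,-140,-16,0,0,0.65],[36,-130,-190,-24,0,0,0.65],[36,-165,-240,-32,0,0,0.65],[36,-200,-290,-40,0,0,0.65],[36,-230,-340,-48,0,0,0.65],[36,-265,-390,-56,0,0,0.65],[36,-300,-440,-64,0,0,0.65],[36,-330,-480,-72,0,0,0.65],[36,-360,-520,-80,0,0,0.65],[36,-380,-550,-88,0,0,0.65],[36,-393,-572,-96,0,0,0.65]]' 30
cat > m.py <<'E'
from h import *
from scipy.spatial.transform import Rotation as R
def st():
    s=read_state();q=s['orientation'];M=R.from_quat(np.r_[q[1:],q[0]]).as_matrix()
    print(s['time_s'],s['eef_pos'].round(1),s['opening'],'f',s['force'].round(1),'j',s['joint_pos'].round(2));print(M.round(3));return s,M
E
python3 -c "
from m import *
st()"
```

```text
time_s: 1.3
eef_pos: [541.7, -67.4, 220.3]
orientation: [0.595, 0.381, 0.596, -0.381]
force: [0.7, -1.1, -0.5]
opening: 0.348
1.3 [541.7 -67.4 220.3] 0.34828271109627784 f [ 0.7 -1.1 -0.5] j [-0.24  0.33 -0.08  1.16 -0.    0.9 ]
[[-0.001  0.908  0.419]
 [-0.     0.419 -0.908]
 [-1.    -0.001 -0.   ]]
```

```bash
python3 -m inch '[[10,30,-15,-8,0,0,0.65],[20,60,-30,-15,0,0,0.65],[20,84,-44,-20,0,0,0.65],[20,84,-44,-20,0,0,0.65],[20,84,-44,-20,0,0,0.65],[20,84,-44,-20,0,0,0.65]]'
python3 - <<'E'
from m import *
st(); im,p=snap('wrist','w1.png'); np.save('w1.npy',p['camera_from_world'])
E
```

```text
time_s: 1.9
eef_pos: [598.8, 4.6, 200.4]
orientation: [0.652, 0.274, 0.652, -0.275]
force: [-0.1, -0.3, 1.0]
opening: 0.352
1.9 [598.8   4.6 200.4] 0.3521535170755379 f [-0.1 -0.3  1. ] j [-0.1   0.45  0.04  1.17 -0.    0.7 ]
[[-0.001  0.715  0.699]
 [-0.     0.699 -0.715]
 [-1.    -0.001 -0.   ]]
```

View pics/w1.png

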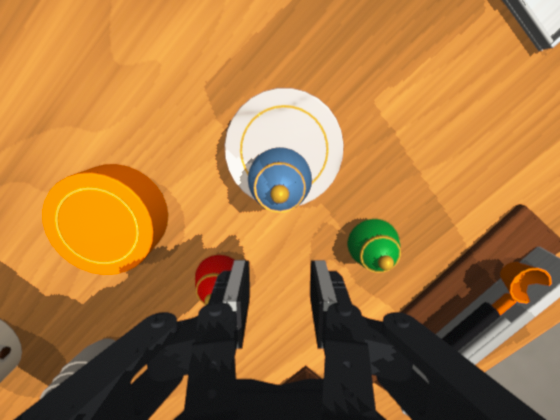

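The wrist view shows the marble plinth at about (284,147) with its brass ring, and the pot's knob at (280,193). The red pot (218,275) and green pot (375,245) sit outside the fingers. I'll cast these onto planes.

```bash
cat > loc.py <<'E'
from m import *
from scipy.optimize import least_squares
def fitc(X,r=None):
    f=lambda q:np.hypot(X[:,0]-q[0],X[:,1]-q[1])-(q[2] if r is None else r)
    q=least_squares(f,[*X.mean(0),30],loss='soft_l1',f_scale=1).x; return q,np.abs(f(q)).mean()
def locate(im,p,g,c):   # g: guess plinth centre world xy, c: guess pot xy
    hsv=cv2.cvtColor(im,cv2.COLOR_RGB2HSV).astype(int);H,S,V=hsv[...,0],hsv[...,1],hsv[...,2]
    v,u=np.mgrid[:420,:560]
    def plane(mask,z): return np.array([onz(p,a,b,z)[:2] for a,b in zip(u[mask]+0.,v[mask]+0.)]).reshape(-1,2)
    gu=proj(p,[*g,45]); near=np.hypot(u-gu[0],v-gu[1])<90
    blue=near&(H>95)&(H<130)&(S>80)
    yel=near&(H>12)&(H<33)&(S>60)&(V>110)
    X=plane(yel,45); d=np.hypot(*(X-g).T)
    for k in range(3):
        s=X[np.abs(np.hypot(*(X-g).T)-36)<(6,4,2.5)[k]]; q,e=fitc(s,36); g=q[:2]
    out={'ring':(g.round(1),len(s),round(e,2))}
    wh=(near&(S<60)&(V>120)).astype(np.uint8)
    cs=max(cv2.findContours(wh,0,1)[0],key=cv2.contourArea)[:,0]
    Xo=np.array([onz(p,a,b,45)[:2] for a,b in cs]);so=Xo[np.abs(np.hypot(*(Xo-g).T)-50)<4]
    q,e=fitc(so,50); out['edge r50']=(q[:2].round(1),len(so),round(e,2))
    # knob: yellow blob near projected guess at z=107
    ku=proj(p,[*c,107]); m=yel&(np.hypot(u-ku[0],v-ku[1])<14)
    nl,l,stt,cen=cv2.connectedComponentsWithStats(m.astype(np.uint8)); i=1+stt[1:,4].argmax()
    out['knob px']=cen[i].round(1); out['knob107']=onz(p,*cen[i],107)[:2].round(1); out['area']=stt[i,4]
    ys,xs=np.where(blue); hull=cv2.convexHull(np.c_[xs,ys].astype(np.int32))[:,0]
    for z in (65.5,):
        q,e=fitc(np.array([onz(p,a,b,z)[:2] for a,b in hull if np.hypot(a-cen[i][0],b-cen[i][1])>20]));out['belly%g'%z]=(q.round(1),round(e,2))
    return out
E
python3 - <<'E'
from loc import *
im=cv2.imread('pics/w1.png')[:,:,::-1].copy();p=camera_params('wrist')
assert np.allclose(p['camera_from_world'],np.load('w1.npy'),atol=.5)
g=onz(p,284,147,45)[:2];print(g,onz(p,280,193,107))
for k,v in locate(im,p,g,onz(p,280,193,107)[:2]).items():print(k,v)
print('red',onz(p,222,268,20),'green',onz(p,374,243,20))
# height check: triangulate knob wrist + scene
ps=camera_params('scene');a=ray(p,280,193)
for z in (100,107,114): print(z,proj(ps,onz(p,280,193,z)))
for z in (40,45,50): print(z,proj(ps,onz(p,284,147,z)))
sc=cv2.imread('pics/scene0.png')[185:245,260:318];cv2.imwrite('pics/sc.png',cv2.resize(sc,None,fx=9,fy=9,interpolation=2))
E
```

```text
[568.39806668  40.83338527] [581.54026742  22.44084613 107.        ]
ring (array([570.6,  38.3]), 797, np.float64(0.78))
edge r50 (array([570.9,  37.8]), 294, np.float64(1.1))
knob px [279.4 193.6]
knob107 [581.6  21.9]
area 261
belly65.5 (array([581.5,  21.9,  24.7]), np.float64(0.11))
red [612.18697779 -94.02373275  20.        ] green [702.71308416  33.96816972  20.        ]
100 [279.17755964 195.89948256]
107 [279.90216489 193.54202562]
114 [280.63258592 191.1656474 ]
40 [289.09462354 214.31438153]
45 [289.33423676 212.76054401]
50 [289.57518853 211.19802637]
```

View pics/sc.png

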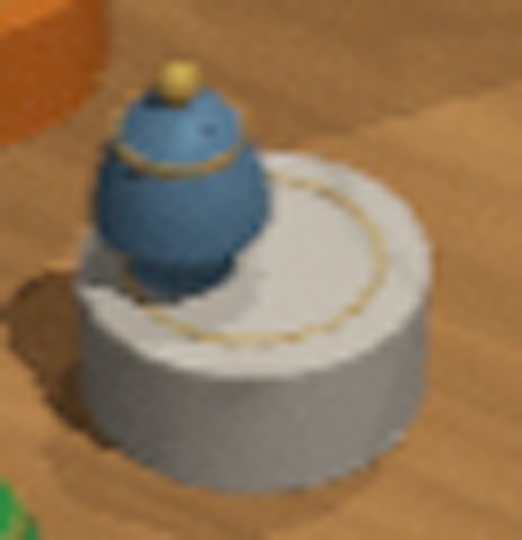

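Knob heights from both views agree (about 106 mm against 107). The pot is at (581.5, 21.9) and the plinth centre at (570.7, 38.1), so the offset is 19.5 mm. I'll align behind the pot and descend.

```bash
python3 -m inch '[[0,-5,15,5,0,0,0.65],[0,-10.5,29.6,10.6,0,0,0.65],[0,-10.5,29.6,10.6,0,0,0.65],[30,-10.5,29.6,10.6,0,0,0.65],[60,-10.5,29.6,10.6,0,0,0.65],[85,-10.5,29.6,10.6,0,0,0.65],[105,-10.5,29.6,10.6,0,0,0.65],[115,-10.5,29.6,10.6,0,0,0.65],[120,-10.5,29.6,10.6,0,0,0.65],[120,-10.5,29.6,10.6,0,0,0.65],[120,-10.5,29.6,10.6,0,0,0.65]]'
cat > look.py <<'E'
from loc import *
import sys
s,M=st(); im,p=snap('wrist',sys.argv[1]); g=np.array([570.7,38.1]);c=np.array([float(sys.argv[2]),float(sys.argv[3])])
o=locate(im,p,g,c)
for k,v in o.items():print(k,v)
off=o['belly65.5'][0][:2]-o['ring'][0]; k=o['knob107']-o['ring'][0]
print('offset belly',off.round(1),'knob',k.round(1),'tool y,z of belly off',(M[:2,1:].T@off).round(1))
print('TCP rel pot tool y,z',(M[:2,1:].T@(s['eef_pos'][:2]-o['belly65.5'][0][:2])).round(1))
E
python3 look.py w2.png 581.5 21.9
```

```text
time_s: 3.05
eef_pos: [613.4, -23.3, 81.8]
orientation: [0.625, 0.333, 0.623, -0.333]
force: [-0.0, -0.4, 0.9]
opening: 0.354
3.05 [613.4 -23.3  81.8] 0.35378240846642633 f [-0.  -0.4  0.9] j [-0.14  0.55 -0.11  0.91 -0.    0.84]
[[ 0.002  0.83   0.557]
 [-0.     0.557 -0.83 ]
 [-1.     0.001  0.001]]loc.py:5: RuntimeWarning: Mean of empty slice.
  q=least_squares(f,[*X.mean(0),30],loss='soft_l1',f_scale=1).x; return q,np.abs(f(q)).mean()
  ret = um.true_divide(
Traceback (most recent call last):
  File "look.py", line 4, in <module>
    o=locate(im,p,g,c)
  File "loc.py", line 20, in locate
    q,e=fitc(so,50); out['edge r50']=(q[:2].round(1),len(so),round(e,2))
        ~~~~^^^^^^^
  File "loc.py", line 5, in fitc
    q=least_squares(f,[*X.mean(0),30],loss='soft_l1',f_scale=1).x; return q,np.abs(f(q)).mean()
      ~~~~~~~~~~~~~^^^^^^^^^^^^^^^^^^^^^^^^^^^^^^^^^^^^^^^^^^^^
ValueError: Initial guess is outside of provided bounds
```

View pics/w2.png

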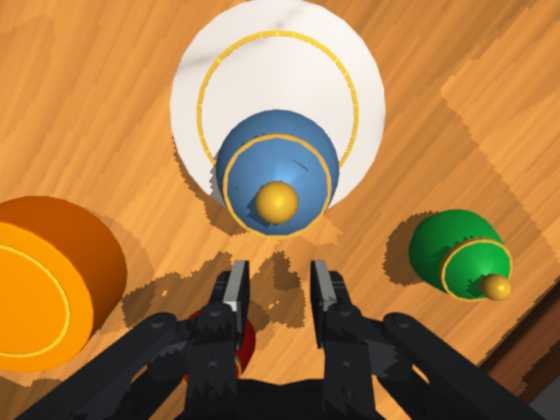

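The pot sits between the two tips, and the plinth centre is at about (278,110). I'll make the mask sizes scale with range and measure again on the saved picture.

```bash
python3 - <<'E'
s=open('loc.py').read()
s=s.replace("gu=proj(p,[*g,45]); near=np.hypot(u-gu[0],v-gu[1])<90","gu=proj(p,[*g,45]); sc=np.hypot(*(proj(p,[g[0]+10,g[1],45])-gu))/10; near=np.hypot(u-gu[0],v-gu[1])<62*sc")
s=s.replace("<14)","<11*sc)").replace(">20]",">16*sc]").replace("(S<60)&(V>120)","(S<70)&(V>120)")
s=s.replace("(H<33)&(S>60)&(V>110)","(H<33)&(S>60)&(V>150)")
s=s.replace("    q,e=fitc(so,50); out","    if len(so)>9: q,e=fitc(so,50); out")
open('loc.py','w').write(s)
E
python3 look.py w3.png 581.5 21.9
```

```text
3.1 [613.6 -23.3  81.9] 0.35225594205600347 f [ 0.1 -0.1 -0.2] j [-0.14  0.55 -0.1   0.91 -0.    0.84]
[[ 0.002  0.83   0.557]
 [-0.     0.557 -0.83 ]
 [-1.     0.002  0.002]]
ring (array([570.5,  38.2]), 2604, np.float64(0.74))
edge r50 (array([571.1,  37.4]), 532, np.float64(1.11))
knob px [277.5 201.1]
knob107 [581.6  22.4]
area 1241
belly65.5 (array([581.7,  21.4,  25.4]), np.float64(0.2))
offset belly [ 11.2 -16.8] knob [ 11.1 -15.8] tool y,z of belly off [-0.1 20.2]
TCP rel pot tool y,z [ 1.6 54.9]
```

```bash
python3 -m inch '[[0,-1.6,-6,0,0,0,0.65],[0,-1.6,-12,0,0,0,0.65],[0,-1.6,-17,0,0,0,0.65],[0,-1.6,-20,0,0,0,0.65],[0,-1.6,-22,0,0,0,0.65],[0,-1.6,-24,0,0,0,0.65],[0,-1.6,-26,0,0,0,0.65],[0,-1.6,-28,0,0,0,0.65],[0,-1.6,-30,0,0,0,0.65],[0,-1.6,-31,0,0,0,0.65],[0,-1.6,-32,0,0,0,0.65],[0,-1.6,-32,0,0,0,0.65]]'
python3 look.py w4.png 577 28
```

```text
time_s: 4.35
eef_pos: [593.5, 2.6, 80.6]
orientation: [0.624, 0.333, 0.624, -0.333]
force: [0.7, -1.4, 2.2]
opening: 0.35
4.35 [593.5   2.6  80.6] 0.35030590257252636 f [ 0.7 -1.4  2.2] j [-0.1   0.52 -0.17  0.88 -0.    0.88]
[[ 0.     0.831  0.557]
 [-0.     0.557 -0.831]
 [-1.    -0.     0.   ]]
ring (array([570.5,  38.2]), 1945, np.float64(0.7))
edge r50 (array([570.7,  37.9]), 478, np.float64(1.05))
knob px [281.7 277.3]
knob107 [576.5  28.3]
area 1218
belly65.5 (array([575.6,  28.6,  25.8]), np.float64(0.62))
offset belly [ 5.1 -9.6] knob [ 6.  -9.9] tool y,z of belly off [-1.1 10.8]
TCP rel pot tool y,z [ 0.4 31.6]
```

View pics/w4.png

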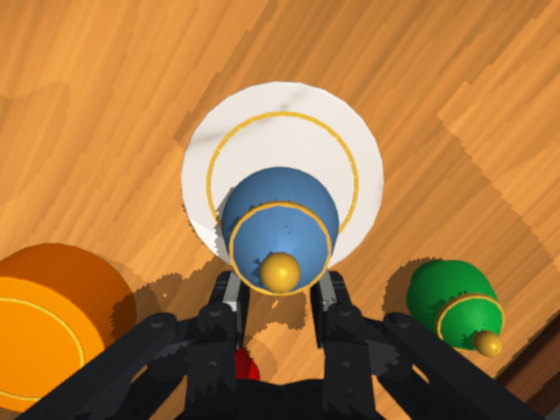

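The pot stays upright, seated between both tips, with about 11 mm to go. I'll push on gently.

```bash
python3 -m inch '[[0,0.2,-2,0,0,0,0.65],[0,0.4,-4,0,0,0,0.65],[0,0.6,-6,0,0,0,0.65],[0,0.7,-7.5,0,0,0,0.65],[0,0.7,-8.5,0,0,0,0.65],[0,0.7,-9.5,0,0,0,0.65],[0,0.7,-10,0,0,0,0.65],[0,0.7,-10,0,0,0,0.65],[0,0.7,-10,0,0,0,0.65]]'
python3 look.py w5.png 571.4 37
```

```text
time_s: 5.3
eef_pos: [588.5, 11.3, 80.6]
orientation: [0.624, 0.333, 0.624, -0.333]
force: [1.0, -1.4, 1.0]
opening: 0.349
5.3 [588.5  11.3  80.6] 0.3493023944781273 f [ 1.  -1.4  1. ] j [-0.09  0.51 -0.18  0.88  0.    0.89]
[[ 0.     0.831  0.557]
 [ 0.     0.557 -0.831]
 [-1.     0.    -0.   ]]
ring (array([570.4,  38.3]), 2076, np.float64(0.76))
edge r50 (array([570.7,  37.9]), 431, np.float64(0.94))
knob px [281.5 276.3]
knob107 [571.2  37.3]
area 1208
belly65.5 (array([570.7,  37.3,  25.8]), np.float64(0.62))
offset belly [ 0.3 -1. ] knob [ 0.8 -1. ] tool y,z of belly off [-0.3  1. ]
TCP rel pot tool y,z [ 0.3 31.5]
```

About 1 mm is left. I'll give one last nudge, back straight off, and rise to the first viewing place.

```bash
python3 -m inch '[[0,0,-0.5,0,0,0,0.65],[0,0,-0.9,0,0,0,0.65],[0,0,-0.9,0,0,0,0.65],[0,0,3,0,0,0,0.65],[0,0,8,0,0,0,0.65],[0,0,15,0,0,0,0.65],[0,0,22,0,0,0,0.65],[0,0,25,0,0,0,0.65],[-40,0,25,0,0,0,0.65],[-80,0,25,0,0,0,0.65],[-110,0,25,0,0,0,0.65],[-120,0,25,0,0,0,0.65]]'
python3 look.py w6.png 570.7 38
python3 -m inch '[[0,0,0,0,0,0,0.65]]' >/dev/null; python3 look.py w7.png 570.7 38 | grep offset
python3 - <<'E'
from h import *
im,p=snap('scene'); cv2.imwrite('pics/fin.png',np.hstack([cv2.imread('pics/w7.png')[60:340,100:460],cv2.resize(im[60:340,120:480,::-1],(360,280))]))
c=im[180:250,255:320]
a=cv2.imread('pics/scene0.png')[:,:,::-1].astype(int)
cv2.imwrite('pics/sc2.png',cv2.resize(c[:,:,::-1],None,fx=8,fy=8,interpolation=2))
E
```

```text
time_s: 6.55
eef_pos: [604.6, -10.0, 204.6]
orientation: [0.626, 0.334, 0.622, -0.332]
force: [0.8, 0.6, -0.4]
opening: 0.351
6.55 [604.6 -10.  204.6] 0.3506426758733207 f [ 0.8  0.6 -0.4] j [-0.12  0.45  0.06  1.17  0.    0.86]
[[ 0.006  0.831  0.557]
 [-0.001  0.557 -0.831]
 [-1.     0.005  0.004]]
ring (array([570.5,  38.4]), 899, np.float64(0.69))
edge r50 (array([570.5,  38.4]), 339, np.float64(1.08))
knob px [277.2 138. ]
knob107 [569.8  39.6]
area 242
belly65.5 (array([569.8,  38.7,  24.6]), np.float64(0.09))
offset belly [-0.7  0.3] knob [-0.7  1.2] tool y,z of belly off [-0.4 -0.6]
TCP rel pot tool y,z [ 1.8 59.8]
offset belly [-0.7  0.4] knob [-0.7  1.1] tool y,z of belly off [-0.4 -0.7]
```

View pics/fin.png

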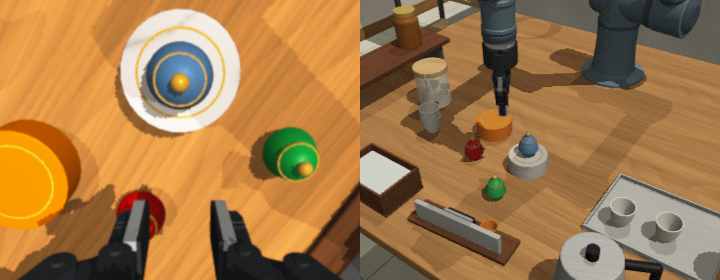

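The pot stands upright within about 1 mm of the ring centre. The plinth and the other things look unmoved. I'll move farther away and hand in.

```bash
python3 -m inch '[[-20,0,10,0,0,0,0.65],[-45,0,25,0,0,0,0.65],[-60,0,35,0,0,0,0.65],[-60,0,35,0,0,0,0.65],[-60,0,35,0,0,0,0.65]]'
python3 look.py w8.png 570 39 | grep -E "ring|edge|knob107|offset"; python3 -c "
from rig import *
print(close_job())"
```

```text
time_s: 7.3
eef_pos: [621.3, -38.4, 258.6]
orientation: [0.623, 0.333, 0.625, -0.333]
force: [-0.3, 0.8, 0.3]
opening: 0.348
ring (array([570.6,  38.4]), 629, np.float64(0.69))
edge r50 (array([570.6,  38.2]), 301, np.float64(1.05))
knob107 [569.8  39.8]
offset belly [-0.9  0.5] knob [-0.8  1.4] tool y,z of belly off [-0.5 -0.9]
the job is handed in; nothing more can be done
None
```

I slid the blue pot about 20 mm to the middle of the marble plinth with three gentle pushes at the belly, using both fingertips, part-open, side by side. I then backed off, rose clear and handed the job in at about 7.4 s.

- **Position:** The last wrist view puts the pot's belly about 1.0 mm from the ring centre and the knob about 1.6 mm from it. The two cues differ by about 1 mm, which is within the calibration error.
- **Upright:** The pot looks upright in both the wrist and scene views.
- **Plinth:** It moved by 0.5 mm or less, going by the ring and edge fits before and after.
- **Other things:** They looked unmoved in the pictures. I judged this by eye and did not measure each one.
- **Forces:** The wrist force read no more than about 3 N at the end of any move.

One early detection script failed because its mask was too small at close range. I fixed it before any pushing.

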